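# Show the heavier of two cast pommels to the camera

### The arm

A 6-joint arm with a two-finger parallel gripper is mounted at the origin on the work surface. World frame = base frame: x ahead of the robot, y to its left, z up, the work surface at z = 0. Lengths are in m, angles in rad, forces in N, time in s.
With the tool pointing down it reaches from about 0.3 to 0.775 m from the base axis. Payload 14.6 kg.
Tool frame: the origin (TCP) lies at the very end of the fingers, on their centre line; the grasp point (between the pads) lies 19 mm behind it; z points along the fingers, y is the line along which they close (so a half turn about z gives the same grasp; the last joint's range is limited). The gripper opens to 94 mm and grips with 3 to 60 N. Pads are 16 mm wide; open, the fingers measure 119 mm over their backs; the gripper's body (75 mm by 177 mm) begins 78 mm behind the grasp point.
Start: joints at [-1.231, 0.3, 1.521, -0, 1.321, -0.067], TCP at [0.218, -0.505, 0.205] pointing down, gripper open.
Joint ranges: [-3.03, 3.03], [-0.79, 2.21], [0.23, 2.52], [-1.04, 4.18], [0, 3.07], [-2.55, 2.55]. Speed limits (rad/s): [2.22, 2.22, 2.57, 3.14, 3.14, 3.14].

### API

Orientations are given as [roll, pitch, yaw] about the fixed x, y, z axes, in that order (R = Rz(yaw) Ry(pitch) Rx(roll)).
In Python, from station import ctrl gives the robot as it stands.
- The arm moves only by the tool move_arm, never from a script. Its argument "targets" is a list of rows, each a list of 6 numbers: the shift along the tool's x, y, z in units of 1000 mm (1.0 is 1000 mm), then the turn, a rotation vector about the tool's x, y, z in units of 30 degrees (1.0 is 30 degrees). In form: [[tx, ty, tz, ax, ay, az], ...]. A call has exactly 5 rows; each row is the pose to reach, as a shift and turn from the pose commanded when the call began, along the tool's axes at that moment; what a row does not reach only later rows make up. A row lasts 1/12 s, in which the tool goes at most 41.7 mm and 7.16 degrees, less where a joint would pass 70% of its speed; a pose out of reach is approached as far as the arm can. A call with a number of a shift or a turn outside -1 to 1 is refused whole. A call with a gripper value outside its range is refused whole. "fingers" is the opening, from -1 (shut) to 1 (fully open), set as the call begins (left out, the last holds). The fingers move at their own pace and stop on an object; "grip_force" is the grip in N (left out, the last holds). Time passes only in rows, so rows that repeat a pose let the fingers close, or fill a call up. It gives the time, the measured TCP pose, the force and the opening at its end, in the units of the state.
- ctrl.get_obs(): the state, without advancing time (a new reading comes with each control period).
- ctrl.camera(name): name is "scene" or "top" or "wrist"; returns the picture (420x560x3 uint8, red, green, blue); there is no depth.
- ctrl.camera_info(name): a dict with "fx", "fy", "cx", "cy" (pixels), "rvec" (rotation vector, rad) and "tvec" (3), from world to camera coordinates, as OpenCV has them. Camera axes: x right, y down, z forward; pixel columns grow to the right and rows downward; lengths in m; the calibration is good to about 2 mm. A picture is of the moment at which its call begins: read the wrist's pose just before it. camera_info takes no time and is no camera call; for the wrist camera it gives the pose at the moment of the call.
- ctrl.hand_in(): hands the job in, once; it reports no verdict.
The state is a dict: "time_s": time; "qpos": joint angles; "joint_vel": joint speeds; "tau": joint torques, N m; "ee_pos": TCP position; "eef_rot": TCP orientation; "force": force on the tool from outside, world axes, zero at the start; "moment": the same for the moment, N m; "grip_width": finger opening in m.
Only numpy, scipy, OpenCV 4.12 (cv2) and the standard library are available. Lean on these libraries where they do the work, as an engineer would, in place of code of your own. Each camera call takes 0.05 s, during which the arm holds its last target. There are 200 camera calls.

### The job

Lift the two cast sword pommels straight up out of the lower mould half, one after the other, setting the first down upright on the white foam offcut, and feel which of the two is heavier (that one took up the metal filling properly). Leave the lighter one standing on the foam, let go, and finish while still holding the heavier one up in the air, upright and still, in front of the phone's camera: its middle level with the lens, straight ahead of it and about 20 cm away. Leave the phone's stand and everything else where it is.

Things in the scene. Friction and masses are not known exactly. Their poses are not given: they have to be found in the camera images.
- casting_1: dark cast pommel, first cavity: drum 48 mm wide, 28 mm high, narrowing up to 35 mm into a straight neck 34 mm wide, 62 mm high in all. Origin: centre of underside, z up. Sits loosely upright with its underside 17 mm above the table, the neck clear of the mould. Weighs 0.14 to 0.43 kg; looks the same as the other, differs from it by at least 0.13 kg; either may be heavier.
- casting_2: dark cast pommel, second cavity: drum 48 mm wide, 28 mm high, narrowing up to 35 mm into a straight neck 34 mm wide, 62 mm high in all. Origin: centre of underside, z up. Sits loosely upright with its underside 17 mm above the table, the neck clear of the mould. Weighs 0.14 to 0.43 kg; looks the same as the other, differs from it by at least 0.13 kg; either may be heavier.
- casting_1_mid (a point): middle of the first casting, 31 mm above its underside, on its axis.
- casting_2_mid (a point): middle of the second casting, 31 mm above its underside, on its axis.
- mould: lower half of a mould: pale blue silicone block 96 (x) by 180 mm (y) on a plywood board 112 x 200 mm; its face is 42 mm above the table, with low keys (4 mm). Fixed. Origin: centre of underside. Two round cavities, 51 mm wide, 25 mm deep, 40 mm either side of the middle along y (first casting at +y, the robot's left). Closing the fingers along x clears the other casting.
- foam_pad: white firm foam offcut, 140 mm (x) by 160 mm (y), 20 mm thick, lying flat on the table, fixed; room for both castings side by side along y. Origin: centre of its underside.
- ring_light: phone in the clamp of a ring light (200 mm ring, centre 190 mm above the table) on a small black tripod, loose, 0.75 kg, 290 mm high over all. Origin: on the table 100 mm in front (-x) of the middle of the ring. The phone's lens, 205 mm above the table, 88 mm behind (+x) and 52 mm to the -y side of the origin, looks level along -x. Leave alone.
- show_point (a point): point in the air on the lens axis, 200 mm in front of the lens and at its height (205 mm above the table), where the middle of the held casting belongs.
- mould_top: the upper half of the mould: a loose pale blue silicone block 96 x 180 x 34 mm with two 36 mm pouring holes, lying flat behind the mould. Leave alone.
- knife: yellow snap-off craft knife, 170 mm long, 20 mm wide, 14 mm high, lying on the table. Leave alone.
- mixing_cup: pale mixing cup, 74 mm wide, 85 mm high, with a wooden stirring stick rising to 145 mm. Leave alone.
- tape_roll: roll of tan masking tape lying flat, 90 mm wide, 25 mm high. Leave alone.
- sauce_bottle: red hot-sauce bottle with green cap, 44 mm wide, 165 mm high. Leave alone.
- ruler: steel ruler lying flat beside the foam, 300 x 30 x 4 mm. Leave alone.
Mind the look-alikes: they are no part of the job. Leave any purple look-alike of the mould alone.

How it is judged:
On the way, in this order (a step that is already met when the one before it is completed fails the run):
1. one casting has been lifted clear of the mould in the fingers (underside at least 56 mm above the table) (((height (world z) of casting_1 above 0.056 m and contact force between the fingers and casting_1 above 1 N) or (height (world z) of casting_2 above 0.056 m and contact force between the fingers and casting_2 above 1 N))), for 0.2 s.
2. that casting stands upright on the foam, let go, while the other is still in the mould ((((contact force between casting_1 and foam_pad above 0.8 N and contact force between the fingers and casting_1 below 0.1 N and angle between casting_1's own z axis and vertical below 0.15 rad and linear speed of casting_1 below 0.02 m/s) and height (world z) of casting_2 below 0.045 m and horizontal distance between casting_2 and mould below 0.06 m) or ((contact force between casting_2 and foam_pad above 0.8 N and contact force between the fingers and casting_2 below 0.1 N and angle between casting_2's own z axis and vertical below 0.15 rad and linear speed of casting_2 below 0.02 m/s) and height (world z) of casting_1 below 0.045 m and horizontal distance between casting_1 and mould below 0.06 m))), for 0.2 s.
3. the other casting has been lifted clear of the mould while the first stands on the foam ((((contact force between casting_1 and foam_pad above 0.8 N and contact force between the fingers and casting_1 below 0.1 N and angle between casting_1's own z axis and vertical below 0.15 rad and linear speed of casting_1 below 0.02 m/s) and (height (world z) of casting_2 above 0.056 m and contact force between the fingers and casting_2 above 1 N)) or ((contact force between casting_2 and foam_pad above 0.8 N and contact force between the fingers and casting_2 below 0.1 N and angle between casting_2's own z axis and vertical below 0.15 rad and linear speed of casting_2 below 0.02 m/s) and (height (world z) of casting_1 above 0.056 m and contact force between the fingers and casting_1 above 1 N)))), for 0.2 s.
At the end, for the whole second after the job is handed in: Heavier casting held by the fingers alone, still, upright within 0.2 rad, its middle 150-250 mm from the lens and within 30 mm of the lens axis sideways and in height; the lighter (pressing under 2.6 N) stands at rest on the foam, upright within 0.15 rad, touched by nothing else (((contact force between the fingers and casting_1 above 2 N and linear speed of casting_1 below 0.02 m/s and angle between casting_1's own z axis and vertical below 0.2 rad and x of casting_1_mid in the frame of show_point between -0.05 and 0.05 m and y of casting_1_mid in the frame of show_point between -0.03 and 0.03 m and z of casting_1_mid in the frame of show_point between -0.03 and 0.03 m and contact force between casting_1 and foam_pad below 0.05 N and (contact force between casting_2 and foam_pad above 0.8 N and contact force between the fingers and casting_2 below 0.1 N and angle between casting_2's own z axis and vertical below 0.15 rad and linear speed of casting_2 below 0.02 m/s) and contact force between casting_2 and foam_pad below 2.6 N and contact force between casting_2 and casting_1 below 0.05 N) or (contact force between the fingers and casting_2 above 2 N and linear speed of casting_2 below 0.02 m/s and angle between casting_2's own z axis and vertical below 0.2 rad and x of casting_2_mid in the frame of show_point between -0.05 and 0.05 m and y of casting_2_mid in the frame of show_point between -0.03 and 0.03 m and z of casting_2_mid in the frame of show_point between -0.03 and 0.03 m and contact force between casting_2 and foam_pad below 0.05 N and (contact force between casting_1 and foam_pad above 0.8 N and contact force between the fingers and casting_1 below 0.1 N and angle between casting_1's own z axis and vertical below 0.15 rad and linear speed of casting_1 below 0.02 m/s) and contact force between casting_1 and foam_pad below 2.6 N and contact force between casting_1 and casting_2 below 0.05 N))); the arm keeps its last pose, push and grip.
It fails at once if a bystander was moved by more than 30 mm (distance of any of mould_top, knife, mixing_cup, tape_roll, sauce_bottle, ruler from where it was at the start of the episode above 0.03 m).
It fails at once if the ring light with the phone was moved by more than 20 mm (distance of ring_light from where it was at the start of the episode above 0.02 m).
It fails at once if a casting was tipped over (angle between any of casting_1, casting_2's own z axis and vertical above 0.9 rad).
It also fails if it takes over 72 s, if anything falls off the work surface, if the arm or the gripper's body presses on something with over 40 N, if the wrist force passes 120 N, or if a joint passes its speed limit or range.

## Working session

There is one attempt and no reset: what is moved stays moved. The work goes in short steps, Python scripts to look and compute and a tool call to move; the robot and the scene stay as the last step left them, time stands still between calls to the robot, and variables do not carry over. Pictures are saved under pics/ and viewed, on a budget of 10 in all, crops included, one or two more only if the job needs it, and the job is handed in when it is done.

Besides the shell and the picture viewer there is one more tool, called after ">>>" as a command line: name --pt "numbers of a row" for each row, then --argument value for the rest. move_arm: Moves the arm, as the interface text tells. Shifts and turns lie within -1 to 1; 1 stands for 1000 mm of shift or 30 degrees of turn. Its arguments: {"type":"object","properties":{"targets":{"type":"array"},"fingers":{"type":"number"},"grip_force":{"type":"number"}},"required":["targets"]}

```bash
mkdir -p pics; ls
python3 - <<'E'
from station import ctrl
import cv2,numpy as np
o=ctrl.get_obs(); print({k:np.round(v,3) for k,v in o.items()})
ims=[]
for n in("scene","top"):
    im=ctrl.camera(n)[:,:,::-1]; cv2.imwrite(f"pics/{n}0.png",im)
    i=ctrl.camera_info(n); print(n,i)
print(ctrl.camera_info("wrist"))
E
```

```text
pics
{'time_s': np.float64(0.0), 'qpos': array([-1.231,  0.3  ,  1.522, -0.   ,  1.321, -0.067]), 'joint_vel': array([-0.002, -0.   , -0.   ,  0.002,  0.   , -0.002]), 'tau': array([-0.0000e+00, -5.3181e+01, -3.5275e+01,  7.1000e-02,  2.4000e-02,
       -0.0000e+00]), 'ee_pos': array([ 0.218, -0.505,  0.205]), 'eef_rot': array([-3.14 , -0.   ,  0.407]), 'force': array([-0.587,  0.827,  0.356]), 'moment': array([0.029, 0.016, 0.006]), 'grip_width': np.float64(0.094)}
scene {'fx': 498.48895556745674, 'fy': 498.48895556745674, 'cx': 278.3950353988613, 'cy': 210.55419499476324, 'rvec': array([ 1.60598552,  2.28388651, -0.601514  ]), 'tvec': array([ 0.18626008, -0.37105274,  1.57590344])}
top {'fx': 443.0709903656224, 'fy': 443.0709903656224, 'cx': 278.95345408387874, 'cy': 216.22352981680942, 'rvec': array([ 2.14957145, -2.15578806,  0.15178038]), 'tvec': array([-0.03092127,  0.54270438,  1.14380445])}
{'fx': 295.2995111635993, 'fy': 295.2995111635993, 'cx': 281.157393790609, 'cy': 212.7394282884716, 'rvec': array([-2.4325064 ,  1.60173159,  0.21647584]), 'tvec': array([-0.54909428, -0.02681458,  0.39238949])}
```

View pics/top0.png

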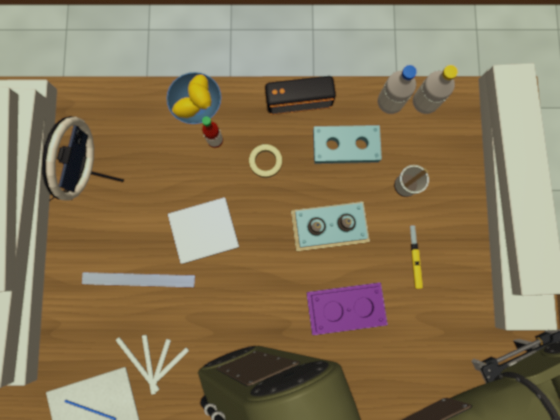

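View pics/scene0.png

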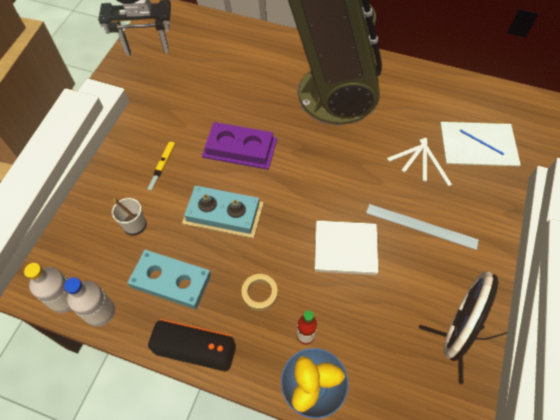

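The top view shows castings at about (317,226) for casting_1 (left, +y) and (347,222) for casting_2. The foam is at (203,230) and the ring light at (70,158), apparently facing right (-y). The purple decoy is at (347,309). The scene view agrees: castings (235,208) and (207,203), foam (346,247), ring (471,315).

```bash
cat > h.py <<'E'
import cv2,numpy as np
from station import ctrl
def cam(n,info=None):
    i=info or ctrl.camera_info(n); R=cv2.Rodrigues(np.array(i["rvec"]))[0]; t=np.array(i["tvec"])
    return R,t,i
def ray(c,p):
    R,t,i=c; d=R.T@np.array([(p[0]-i["cx"])/i["fx"],(p[1]-i["cy"])/i["fy"],1.]); return -R.T@t,d/np.linalg.norm(d)
def onz(c,p,z):
    o,d=ray(c,p); return o+d*(z-o[2])/d[2]
def tri(c1,p1,c2,p2):
    o1,d1=ray(c1,p1);o2,d2=ray(c2,p2)
    s=np.linalg.lstsq(np.c_[d1,-d2],o2-o1,rcond=None)[0]
    a=o1+s[0]*d1;b=o2+s[1]*d2; return (a+b)/2,np.linalg.norm(a-b)
def proj(c,X):
    R,t,i=c; q=R@np.array(X)+t; return np.array([i["fx"]*q[0]/q[2]+i["cx"],i["fy"]*q[1]/q[2]+i["cy"]])
E
python3 - <<'E'
from h import *
T,S=cam("top"),cam("scene")
t,s=cv2.imread("pics/top0.png"),cv2.imread("pics/scene0.png")
def white(im,box):
    x,y,w,h=box; c=cv2.cvtColor(im[y:y+h,x:x+w],cv2.COLOR_BGR2HSV)
    m=cv2.inRange(c,(0,0,150),(180,60,255)); k=max(cv2.findContours(m,0,2)[0],key=cv2.contourArea)
    return cv2.minAreaRect(k+np.array([x,y])), cv2.approxPolyDP(k,6,True)[:,0]+[x,y]
rt,at=white(t,(160,190,85,80)); rs,as_=white(s,(305,212,85,70))
print("foam",tri(T,rt[0],S,rs[0])); 
for n,c,a in(("t",T,at),("s",S,as_)): print(n,[np.round(onz(c,p,.02),3)[:2].tolist() for p in a])
for nm,a,b in(("c1",(317,226),(235,208)),("c2",(347,222),(207,203)),("ring",(70,158),(471,315))): print(nm,tri(T,a,S,b))
def crop(im,x,y,w,h,k): return cv2.resize(im[y:y+h,x:x+w],(400,k),interpolation=cv2.INTER_CUBIC)
A=np.hstack([crop(t,30,105,100,100,400)[:, :],crop(s,420,260,100,100,400)])
B=np.hstack([crop(t,287,195,90,45,200),crop(s,177,180,90,45,200)])
cv2.imwrite("pics/z.png",np.vstack([A,B]))
E
```

```text
foam (array([0.50942939, 0.1756344 , 0.00742829]), np.float64(0.0003967976809275475))
t [[0.595, 0.114], [0.555, 0.267], [0.42, 0.229], [0.465, 0.077]]
s [[0.472, 0.079], [0.603, 0.121], [0.556, 0.268], [0.425, 0.229]]
c1 (array([ 0.51576285, -0.1336055 ,  0.04163974]), np.float64(0.0009801363322934136))
c2 (array([ 0.52601869, -0.21231896,  0.03947585]), np.float64(0.0019010025866357952))
ring (array([0.66118709, 0.46269699, 0.18899989]), np.float64(0.00439040298328775))
```

View pics/z.png

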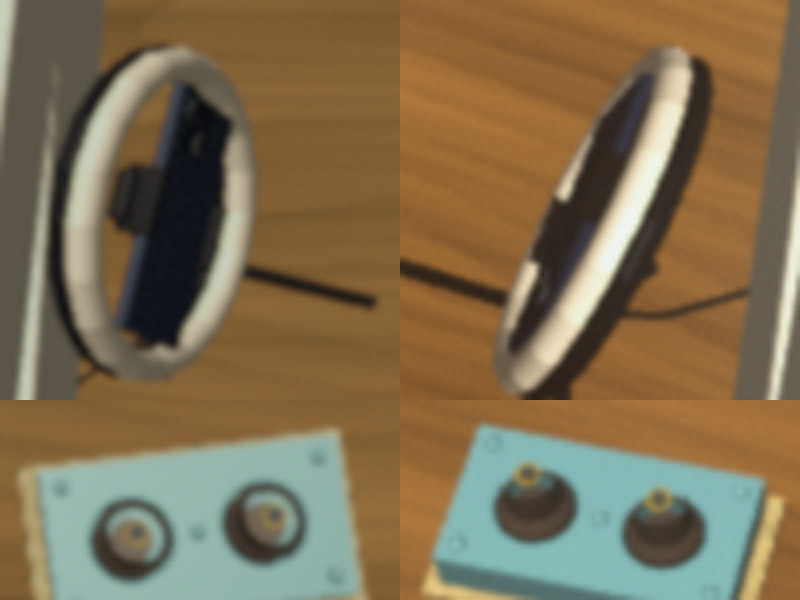

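The zoom shows the white ring face and phone pointing towards -y (image right in top). The lens is at the far, +x end of the phone: top zoom (190,130), scene zoom (545,290). Each casting is upright in its cavity.

Run:
```python
from h import *
T,S=cam("top"),cam("scene")
t,s=cv2.imread("pics/top0.png"),cv2.imread("pics/scene0.png")
print("lens",tri(T,(30+190/4,105+130/4),S,(420+143/4,260+290/4)))
print("bottle cap",tri(T,(207,121),S,(308,316)))
ct={}
def fit(im,x,y,w,h):
    c=cv2.cvtColor(im[y:y+h,x:x+w],cv2.COLOR_BGR2HSV); m=cv2.inRange(c,(0,0,120),(30,110,255))
    n,l,st,_=cv2.connectedComponentsWithStats(m); k=l[h//2] ; 
    j=1+np.argmax(st[1:,4]); m=(l==j).astype(np.uint8)
    k=cv2.convexHull(max(cv2.findContours(m,0,1)[0],key=cv2.contourArea))+np.array([x,y]); return cv2.fitEllipse(k),st[j]
et,es=fit(t,45,114,52,90),fit(s,442,268,55,94)
print(et,es)
C,e=tri(T,et[0][0],S,es[0][0]); print("ringC",C,e)
for c,el in((T,et[0]),(S,es[0])):
    P=cv2.ellipse2Poly(tuple(int(round(8*v)) for v in el[0]),tuple(int(4*v) for v in el[1]),int(el[2]),0,360,1)/8
    W=np.array([onz(c,p,.19)[:2]-C[:2] for p in P]); r=np.linalg.norm(W,axis=1)
    print("ends",[(np.round(W[i],3).tolist(),round(np.degrees(np.arctan2(W[i][1],W[i][0])),1)) for i in range(len(r)-1) if (r[i]-.1)*(r[i+1]-.1)<0], r.max())
# mould
for c,im,b in((T,t,(280,190,100,70)),(S,s,(175,175,100,70))):
    x,y,w,h=b; hs=cv2.cvtColor(im[y:y+h,x:x+w],cv2.COLOR_BGR2HSV); m=cv2.inRange(hs,(80,40,110),(105,255,255))
    k=cv2.convexHull(max(cv2.findContours(m,0,2)[0],key=cv2.contourArea)); a=cv2.approxPolyDP(k,4,True)[:,0]+[x,y]
    W=[onz(c,p,.042)[:2] for p in a]; print("mould",np.round(W,3).tolist(),np.mean(W,0))
```

```text
lens (array([0.70947881, 0.44116315, 0.1961033 ]), np.float64(0.002260449520519227))
bottle cap (array([0.76483051, 0.14609562, 0.15240214]), np.float64(0.001635852124407728))
(((67.95330810546875, 155.82821655273438), (42.69502258300781, 81.5986328125), 11.263809204101562), array([  1,   2,  39,  80, 542], dtype=int32)) (((469.5983581542969, 313.9331359863281), (19.701948165893555, 96.87701416015625), 26.086124420166016), array([  4,   4,  47,  87, 682], dtype=int32))
ringC [0.66370284 0.45930153 0.20066502] 0.001054568706719251
ends [([0.099, 0.009], np.float64(5.3)), ([0.099, -0.012], np.float64(-6.9))] 0.1016161395420757
ends [([0.098, -0.02], np.float64(-11.8)), ([0.097, -0.025], np.float64(-14.6)), ([-0.099, 0.014], np.float64(172.0)), ([-0.095, 0.035], np.float64(159.6))] 0.12036526141153353
mould [[0.569, -0.251], [0.486, -0.259], [0.465, -0.09], [0.553, -0.08]] [ 0.51835006 -0.17033203]
mould [[0.492, -0.262], [0.468, -0.09], [0.57, -0.073], [0.589, -0.24]] [ 0.5296765  -0.16617752]
```

```bash
cat >> h.py <<'E'
from scipy.spatial.transform import Rotation as Ro
def st():
    o=ctrl.get_obs(); return o
def go(x,y,z,yawdeg):
    o=ctrl.get_obs(); R=Ro.from_euler("xyz",o["eef_rot"]); p=np.array(o["ee_pos"])
    d=R.inv().apply(np.array([x,y,z])-p); rv=(R.inv()*Ro.from_euler("xyz",[np.pi,0,np.radians(yawdeg)])).as_rotvec()
    print("t",round(float(o["time_s"]),2),"pos",p.round(4),"yaw",np.degrees(o["eef_rot"]).round(2),"F",np.round(o["force"],2),"w",round(float(o["grip_width"]),4))
    print("shift",d.round(4),"turn/30",(np.degrees(rv)/30).round(3),"dist",np.linalg.norm(d).round(3))
E
python3 - <<'E'
from h import *
go(.50,-.175,.30,97)
R,t,i=cam("wrist"); c=-R.T@t; o=ctrl.get_obs(); Q=Ro.from_euler("xyz",o["eef_rot"])
print("cam in tool",Q.inv().apply(c-o["ee_pos"]), "axis",Q.inv().apply(R[2]),"imgx",Q.inv().apply(R[0]))
E
```

```text
t 0.1 pos [ 0.2175 -0.5049  0.205 ] yaw [-1.7994e+02 -1.0000e-02  2.3310e+01] F [ 0.15 -0.15  0.03] w 0.0943
shift [ 0.3899 -0.1913 -0.0948] turn/30 [-2.000e-03 -1.000e-03 -2.456e+00] dist 0.445
cam in tool [ 7.68419861e-02 -1.35454152e-04 -1.79723498e-01] axis [-2.63025241e-01 -8.79187864e-04  9.64788552e-01] imgx [-8.31067490e-04  9.99999420e-01  6.84705086e-04]
```

>>> move_arm --pt "0.035 -0.017 -0.02 0 0 -0.2" --pt "0.065 -0.035 -0.04 0 0 -0.4" --pt "0.1 -0.05 -0.06 0 0 -0.6" --pt "0.135 -0.067 -0.08 0 0 -0.8" --pt "0.17 -0.084 -0.095 0 0 -1" --fingers 1

```text
time_s: 0.52
ee_pos: [0.3387, -0.3623, 0.3002]
eef_rot: [3.141, 0.0, 0.935]
force: [0.1, -0.7, -0.2]
grip_width: 0.0941
```

```bash
python3 -c "
from h import *
go(.50,-.175,.30,97)"
```

```text
t 0.52 pos [ 0.3387 -0.3623  0.3002] yaw [1.7997e+02 1.0000e-02 5.3580e+01] F [ 0.15 -0.71 -0.22] w 0.0941
shift [2.464e-01 1.860e-02 2.000e-04] turn/30 [ 1.000e-03  1.000e-03 -1.447e+00] dist 0.247
```

>>> move_arm --pt "0.04 0.003 0 0 0 -0.2" --pt "0.08 0.006 0 0 0 -0.4" --pt "0.12 0.009 0 0 0 -0.6" --pt "0.16 0.012 0 0 0 -0.8" --pt "0.2 0.015 0 0 0 -1"

```text
time_s: 0.93
ee_pos: [0.4704, -0.2104, 0.2988]
eef_rot: [-3.141, -0.0, 1.459]
force: [0.7, -1.0, 1.4]
grip_width: 0.0942
```

>>> move_arm --pt "0.02 -0.005 0 0 0 -0.2" --pt "0.03 -0.01 0 0 0 -0.447" --pt "0.043 -0.016 0 0 0 -0.447" --pt "0.043 -0.016 0 0 0 -0.447" --pt "0.043 -0.016 0 0 0 -0.447"

```text
time_s: 1.35
ee_pos: [0.4585, -0.1676, 0.2991]
eef_rot: [3.141, 0.0, 1.684]
force: [0.0, 0.4, 0.1]
grip_width: 0.0937
```

Run:
```python
from h import *
go(.50,-.175,.30,97)
np.save("w1.npy",ctrl.camera_info("wrist"),allow_pickle=True)
cv2.imwrite("pics/w1.png",ctrl.camera("wrist")[:,:,::-1])
i=cam("wrist"); print([proj(i,p).round() for p in((.516,-.134,.079),(.526,-.212,.079))])
```

```text
t 1.35 pos [ 0.4585 -0.1676  0.2991] yaw [1.7998e+02 2.0000e-02 9.6500e+01] F [0.03 0.44 0.07] w 0.0937
shift [-0.0121  0.0404 -0.0009] turn/30 [ 0.001  0.001 -0.017] dist 0.042
[array([326., 170.]), array([325., 226.])]
```

View pics/w1.png

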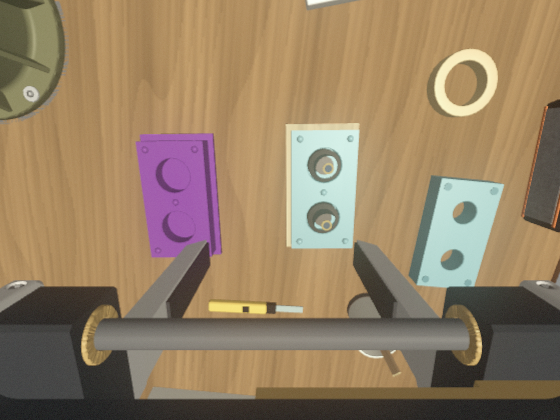

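The wrist view shows the castings at about (325,165) and (323,217) in the blue mould. The loose upper half is at (458,230) and the purple decoy at (180,197).

Run:
```python
from h import *
i=np.load("w1.npy",allow_pickle=True).item(); c=cam("",i)
for p in((325,165),(323.5,217)):print(onz(c,p,.06))
a=onz(c,(325,165),.06); go(a[0],a[1],.20,97)
```

```text
[ 0.51638228 -0.12836428  0.06      ]
[ 0.52569394 -0.2039655   0.06      ]
t 1.4 pos [ 0.4585 -0.168   0.2991] yaw [1.7999e+02 2.0000e-02 9.6500e+01] F [-0.32  0.77 -0.35] w 0.0937
shift [0.0329 0.062  0.0991] turn/30 [ 0.     0.001 -0.017] dist 0.121
```

>>> move_arm --pt "0.01 0.02 0.03 0 0 -0.017" --pt "0.02 0.04 0.06 0 0 -0.017" --pt "0.033 0.062 0.099 0 0 -0.017" --pt "0.033 0.062 0.099 0 0 -0.017" --pt "0.033 0.062 0.099 0 0 -0.017"

```text
time_s: 1.82
ee_pos: [0.516, -0.1276, 0.1979]
eef_rot: [-3.138, -0.002, 1.696]
force: [-0.2, 0.3, 0.7]
grip_width: 0.0941
```

Run:
```python
from h import *
go(.516,-.128,.2,97)
np.save("w2.npy",ctrl.camera_info("wrist"),allow_pickle=True)
im=ctrl.camera("wrist")[:,:,::-1]; cv2.imwrite("pics/w2.png",im)
c=cam("wrist")
P=[proj(c,p).round() for p in((.516,-.128,.06),(.5257,-.204,.06))]; print(P)
cv2.imwrite("pics/w2z.png",cv2.resize(im[130:330,180:380],(800,600)[::-1] if 0 else (600,600),interpolation=cv2.INTER_CUBIC))
```

```text
t 1.82 pos [ 0.516  -0.1276  0.1979] yaw [-1.7978e+02 -1.0000e-01  9.7150e+01] F [-0.2   0.29  0.69] w 0.0941
shift [-0.0004 -0.     -0.0021] turn/30 [-0.007 -0.003  0.005] dist 0.002
[array([281., 204.]), array([281., 267.])]
```

View pics/w2z.png

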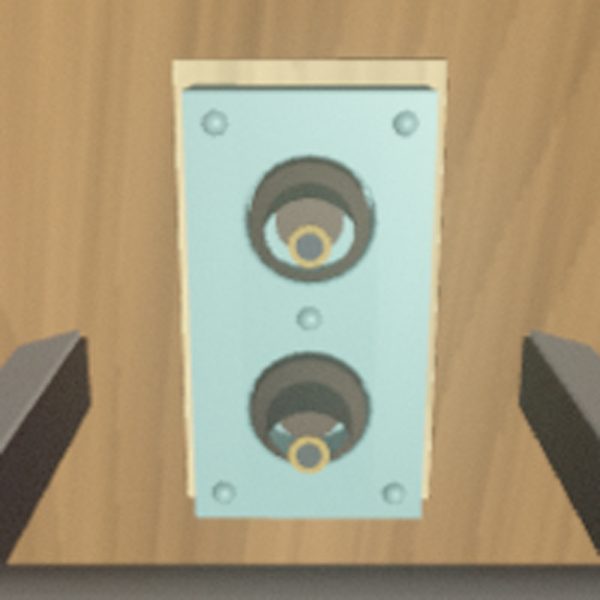

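The zoom shows the mould edges aligned with the fingers. The brass rims on the neck tops are at zoom (309,246) and (309,455), i.e. image (283,212) and (283,282). The cavity circles are at zoom (311,218) and (309,408).

Run:
```python
from h import *
i1,i2=[np.load(f"w{k}.npy",allow_pickle=True).item() for k in(1,2)]; a,b=cam("",i1),cam("",i2)
def brass(im,box):
    x,y,w,h=box; hs=cv2.cvtColor(im[y:y+h,x:x+w],cv2.COLOR_BGR2HSV); m=cv2.inRange(hs,(14,75,110),(32,255,255))
    n,l,s,c=cv2.connectedComponentsWithStats(m); j=1+np.argmax(s[1:,4]); return c[j]+[x,y],s[j]
A,B=cv2.imread("pics/w1.png"),cv2.imread("pics/w2.png")
for n,ba,bb in(("c1",(305,145,40,40),(255,175,55,55)),("c2",(305,200,40,40),(255,240,55,55))):
    pa,sa=brass(A,ba);pb,sb=brass(B,bb); X,e=tri(a,pa,b,pb); print(n,pa,sa,pb,sb,"tri",X,e,"onz.079",onz(a,pa,.079)[:2],onz(b,pb,.079)[:2])
for p in((283.7,202.7),(283.2,266)):print("cavity",onz(b,p,.042))
for z in((182,88),(437,88),(421,517),(196,517)):print("corner",onz(b,(180+z[0]/3,130+z[1]/3),.042)[:2])
go(.516,-.128,.2,97)
```

```text
c1 [326.88235294 164.94117647] [18 18 10  7 17] [282.69565217 211.02898551] [21 30 14 14 69] tri [ 0.51599734 -0.12668794  0.08699321] 0.0035061906304508527 onz.079 [ 0.51588082 -0.12632298] [ 0.51765362 -0.12989675]
c2 [325.97826087 225.        ] [16 20 11 11 46] [282.84057971 280.2173913 ] [21 35 14 12 69] tri [ 0.52814368 -0.21118434  0.07529521] 0.00023540083255741158 onz.079 [ 0.52753219 -0.21014807] [ 0.52779301 -0.20916052]
cavity [ 0.51880073 -0.12944929  0.042     ]
cavity [ 0.52830088 -0.20931652  0.042     ]
corner [ 0.46453304 -0.08585544]
corner [ 0.55924913 -0.07402866]
corner [ 0.5818802  -0.25364636]
corner [ 0.48644521 -0.26579501]
t 1.87 pos [ 0.5163 -0.1283  0.2001] yaw [-1.7995e+02 -1.0000e-02  9.7140e+01] F [-0.07  0.29  1.28] w 0.0938
shift [ 0.0003 -0.0002  0.0001] turn/30 [-0.002 -0.     0.005] dist 0.0
```

Both views agree: casting_1 (0.518,-0.130), casting_2 (0.528,-0.209), neck tops near 0.08, mould yaw 7°. I'll take a baseline force reading, then descend.

```bash
cat >> h.py <<'E'
def wt(n=8):
    F=[]
    for _ in range(n): ctrl.camera("top"); F.append(ctrl.get_obs()["force"])
    F=np.array(F); print("meanF",F.mean(0).round(3),"sd",F.std(0).round(2),"tau",np.round(ctrl.get_obs()["tau"][1:3],3))
E
python3 -c "
from h import *
wt(); go(.518,-.1297,.052,97.1)"
```

```text
meanF [0.155 0.199 0.098] sd [0.44 0.59 0.4 ] tau [-50.903 -35.101]
t 2.27 pos [ 0.5164 -0.128   0.2007] yaw [1.7993e+02 3.0000e-02 9.7190e+01] F [ 0.04 -0.79  0.21] w 0.0939
shift [-0.0018  0.0012  0.1487] turn/30 [0.002 0.001 0.003] dist 0.149
```

>>> move_arm --pt "-0.0015 0.0015 0.03 0 0 0" --pt "-0.0015 0.0015 0.055 0 0 0" --pt "-0.0015 0.0015 0.075 0 0 0" --pt "-0.0015 0.0015 0.09 0 0 0" --pt "-0.0015 0.0015 0.1 0 0 0" --fingers 0.3 --grip_force 25

```text
time_s: 2.68
ee_pos: [0.5175, -0.1289, 0.0986]
eef_rot: [-3.14, -0.001, 1.697]
force: [-0.2, -0.1, -0.2]
grip_width: 0.0638
```

```bash
python3 -c "
from h import *
go(.518,-.1297,.052,97.1)"
```

```text
t 2.68 pos [ 0.5175 -0.1289  0.0986] yaw [-1.7992e+02 -3.0000e-02  9.7220e+01] F [-0.18 -0.06 -0.2 ] w 0.0638
shift [-0.0009  0.0005  0.0466] turn/30 [-0.003 -0.001  0.004] dist 0.047
```

>>> move_arm --pt "0 0 0.02 0 0 0" --pt "0 0 0.038 0 0 0" --pt "0 0 0.047 0 0 0" --pt "0 0 0.047 0 0 0" --pt "0 0 0.047 0 0 0"

```text
time_s: 3.1
ee_pos: [0.5183, -0.129, 0.0535]
eef_rot: [3.141, 0.0, 1.697]
force: [-0.5, 0.2, 0.8]
grip_width: 0.0612
```

>>> move_arm --pt "0 0 0 0 0 0" --pt "0 0 0 0 0 0" --pt "0 0 0 0 0 0" --pt "0 0 0 0 0 0" --pt "0 0 0 0 0 0" --fingers -1

```text
time_s: 3.52
ee_pos: [0.5181, -0.1289, 0.0533]
eef_rot: [3.141, 0.0, 1.697]
force: [0.1, -0.3, 2.6]
grip_width: 0.0336
```

>>> move_arm --pt "0 0 0 0 0 0" --pt "0 0 0 0 0 0" --pt "0 0 0 0 0 0" --pt "0 0 0 0 0 0" --pt "0 0 0 0 0 0"

```text
time_s: 3.93
ee_pos: [0.5182, -0.129, 0.0533]
eef_rot: [3.141, 0.0, 1.697]
force: [-1.3, -0.9, 5.9]
grip_width: 0.0335
```

```bash
python3 -c "
from h import *
go(.518,-.1297,.2,97.1)"
```

```text
t 3.93 pos [ 0.5182 -0.129   0.0533] yaw [1.7997e+02 1.0000e-02 9.7220e+01] F [-1.27 -0.89  5.91] w 0.0335
shift [-0.0007 -0.0002 -0.1467] turn/30 [0.001 0.    0.004] dist 0.147
```

>>> move_arm --pt "0 0 -0.01 0 0 0" --pt "0 0 -0.03 0 0 0" --pt "0 0 -0.06 0 0 0" --pt "0 0 -0.09 0 0 0" --pt "0 0 -0.11 0 0 0"

```text
time_s: 4.35
ee_pos: [0.5184, -0.129, 0.166]
eef_rot: [3.14, 0.001, 1.697]
force: [0.7, 0.0, -0.6]
grip_width: 0.0337
```

>>> move_arm --pt "0 0 -0.02 0 0 0" --pt "0 0 -0.036 0 0 0" --pt "0 0 -0.036 0 0 0" --pt "0 0 -0.036 0 0 0" --pt "0 0 -0.036 0 0 0"

```text
time_s: 4.77
ee_pos: [0.5175, -0.1287, 0.1977]
eef_rot: [-3.14, -0.001, 1.697]
force: [-0.7, 0.0, -2.5]
grip_width: 0.0336
```

```bash
python3 -c "
from h import *
wt(10)
go(.500,.209,.2,97.1)
c=cam('wrist');im=ctrl.camera('wrist')[:,:,::-1];cv2.imwrite('pics/w3.png',im)"
```

```text
meanF [ 0.008  0.111 -1.802] sd [0.42 0.32 0.31] tau [-51.877 -35.621]
t 5.27 pos [ 0.518  -0.1289  0.1988] yaw [-179.99   -0.     97.23] F [-0.44  0.56 -1.72] w 0.0341
shift [ 0.3375  0.0246 -0.0012] turn/30 [-0.    -0.     0.004] dist 0.338
```

View pics/w3.png

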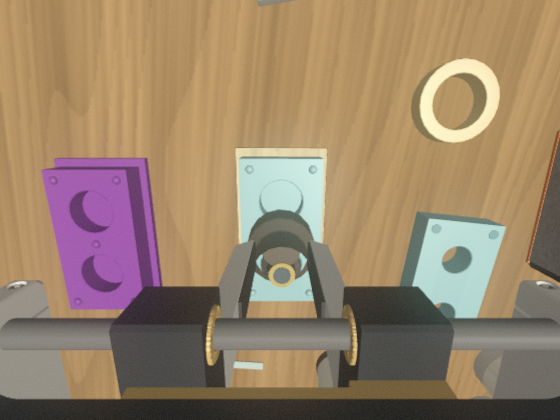

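The picture shows casting_1 upright in the fingers at about (281,260), with its cavity empty. It weighs about 1.9 N (0.19 kg), so the other must be at least 0.32 kg, and casting_1 is the lighter. I'll carry it to the foam.

>>> move_arm --pt "0.02 0.002 0 0 0 0" --pt "0.05 0.004 0 0 0 0" --pt "0.085 0.007 0 0 0 0" --pt "0.12 0.01 0 0 0 0" --pt "0.155 0.013 0 0 0 0"

```text
time_s: 5.73
ee_pos: [0.5111, 0.0279, 0.1991]
eef_rot: [3.141, 0.0, 1.696]
force: [0.3, 0.5, -1.1]
grip_width: 0.0332
```

>>> move_arm --pt "0.035 0.003 0 0 0 0" --pt "0.07 0.006 0 0 0 0" --pt "0.105 0.009 0 0 0 0" --pt "0.135 0.012 0 0 0 0" --pt "0.155 0.014 0 0 0 0"

```text
time_s: 6.15
ee_pos: [0.5053, 0.1846, 0.199]
eef_rot: [3.141, -0.0, 1.698]
force: [0.0, -0.6, -1.3]
grip_width: 0.0337
```

Run:
```python
from h import *
go(.505,.185,.12,97.1)
c=cam('wrist');im=ctrl.camera('wrist')[:,:,::-1].copy();cv2.imwrite('pics/w4.png',im)
hs=cv2.cvtColor(im,cv2.COLOR_BGR2HSV); m=cv2.inRange(hs,(0,0,170),(180,40,255)); m[280:]=0
k=max(cv2.findContours(m,0,2)[0],key=cv2.contourArea); a=cv2.approxPolyDP(cv2.convexHull(k),6,True)[:,0]
W=[onz(c,p,.02)[:2].round(3).tolist() for p in a];print(cv2.contourArea(k),a.tolist(),W)
```

```text
t 6.15 pos [0.5053 0.1846 0.199 ] yaw [ 1.7999e+02 -2.0000e-02  9.7320e+01] F [ 0.05 -0.6  -1.3 ] w 0.0337
shift [ 0.0004 -0.0003  0.079 ] turn/30 [ 0.    -0.001  0.007] dist 0.079
9891.0 [[332, 132], [345, 255], [237, 243], [217, 151]] [[0.555, 0.269], [0.598, 0.118], [0.457, 0.117], [0.423, 0.23]]
```

>>> move_arm --pt "0 0 0.03 0 0 0" --pt "0 0 0.065 0 0 0" --pt "0 0 0.095 0 0 0" --pt "0 0 0.115 0 0 0" --pt "0 0 0.128 0 0 0"

```text
time_s: 6.62
ee_pos: [0.5048, 0.1816, 0.0684]
eef_rot: [-3.139, 0.0, 1.697]
force: [0.4, 0.0, -1.0]
grip_width: 0.0336
```

>>> move_arm --pt "0 0 0.004 0 0 0" --pt "0 0 0.008 0 0 0" --pt "0 0 0.011 0 0 0" --pt "0 0 0.013 0 0 0" --pt "0 0 0.0145 0 0 0"

```text
time_s: 7.03
ee_pos: [0.5062, 0.1821, 0.057]
eef_rot: [3.14, -0.0, 1.697]
force: [0.2, -0.6, -1.8]
grip_width: 0.0334
```

```bash
python3 -c "
from h import *
wt(6);go(.505,.185,.0563,97.1)"
```

```text
meanF [ 0.415 -0.059 -1.762] sd [0.25 0.59 0.41] tau [-56.423 -30.113]
t 7.33 pos [0.5059 0.1821 0.0567] yaw [179.97  -0.    97.23] F [ 0.55  0.12 -2.26] w 0.0337
shift [ 0.003  -0.0006  0.0004] turn/30 [ 0.001 -0.     0.004] dist 0.003
```

>>> move_arm --pt "0 0 0.0005 0 0 0" --pt "0 0 0.001 0 0 0" --pt "0 0 0.0015 0 0 0" --pt "0 0 0.002 0 0 0" --pt "0 0 0.002 0 0 0"

```text
time_s: 7.75
ee_pos: [0.506, 0.1822, 0.0562]
eef_rot: [3.141, -0.0, 1.697]
force: [-8.6, -2.6, 20.1]
grip_width: 0.0334
```

```bash
python3 -c "
from h import *
wt(6);go(.505,.185,.0563,97.1)"
```

```text
meanF [-9.195 -2.205 19.562] sd [0.57 0.43 0.35] tau [-46.566 -27.698]
t 8.05 pos [0.5061 0.1822 0.0562] yaw [ 1.7994e+02 -1.0000e-02  9.7230e+01] F [-8.53 -2.69 20.14] w 0.0336
shift [ 0.0029 -0.0007 -0.0001] turn/30 [ 0.002 -0.     0.004] dist 0.003
```

In contact. I'll ease back 1.2 mm, then open.

>>> move_arm --pt "0 0 -0.0006 0 0 0" --pt "0 0 -0.0012 0 0 0" --pt "0 0 -0.0012 0 0 0" --pt "0 0 -0.0012 0 0 0" --pt "0 0 -0.0012 0 0 0"

```text
time_s: 8.47
ee_pos: [0.506, 0.1822, 0.0563]
eef_rot: [3.141, -0.0, 1.697]
force: [-4.1, -0.2, 8.3]
grip_width: 0.0338
```

>>> move_arm --pt "0 0 0 0 0 0" --pt "0 0 0 0 0 0" --pt "0 0 0 0 0 0" --pt "0 0 0 0 0 0" --pt "0 0 0 0 0 0" --fingers 0.3

```text
time_s: 8.88
ee_pos: [0.5058, 0.182, 0.0555]
eef_rot: [-3.142, 0.0, 1.697]
force: [-0.1, 0.7, -1.1]
grip_width: 0.0606
```

>>> move_arm --pt "0 0 -0.015 0 0 0" --pt "0 0 -0.04 0 0 0" --pt "0 0 -0.075 0 0 0" --pt "0 0 -0.11 0 0 0" --pt "0 0 -0.14 0 0 0"

```text
time_s: 9.3
ee_pos: [0.5058, 0.182, 0.1979]
eef_rot: [3.141, -0.0, 1.697]
force: [-0.8, 0.5, 0.1]
grip_width: 0.0611
```

Run:
```python
from h import *
go(.5282,-.2092,.2,97.1)
im=ctrl.camera('wrist')[:,:,::-1].copy();cv2.imwrite('pics/w5.png',im)
```

```text
t 9.3 pos [0.5058 0.182  0.1979] yaw [ 1.7994e+02 -1.0000e-02  9.7230e+01] F [-0.8   0.53  0.06] w 0.0611
shift [-0.3909 -0.027  -0.0022] turn/30 [ 0.002 -0.     0.004] dist 0.392
```

View pics/w5.png

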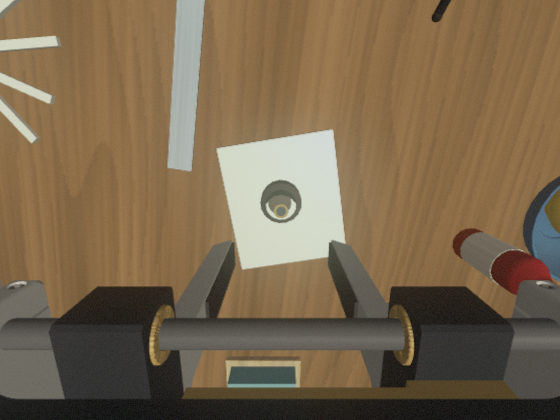

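The picture shows casting_1 upright on the foam at (281,201), fingers clear. On to casting_2.

>>> move_arm --pt "-0.03 -0.002 0 0 0 0" --pt "-0.07 -0.005 0 0 0 0" --pt "-0.11 -0.008 0 0 0 0" --pt "-0.15 -0.01 0 0 0 0" --pt "-0.19 -0.013 0 0 0 0"

```text
time_s: 9.77
ee_pos: [0.5166, -0.0098, 0.1955]
eef_rot: [3.141, 0.0, 1.697]
force: [0.9, 0.5, -0.4]
grip_width: 0.0611
```

>>> move_arm --pt "-0.04 -0.003 0 0 0 0" --pt "-0.08 -0.006 0 0 0 0" --pt "-0.12 -0.009 0 0 0 0" --pt "-0.16 -0.012 0 0 0 0" --pt "-0.19 -0.013 0 0 0 0"

```text
time_s: 10.18
ee_pos: [0.5274, -0.2012, 0.1953]
eef_rot: [-3.142, 0.0, 1.696]
force: [0.4, 0.0, 0.0]
grip_width: 0.0611
```

>>> move_arm --pt "-0.01 0 0 0 0 0" --pt "-0.01 0 0 0 0 0" --pt "-0.01 0 0 0 0 0" --pt "-0.01 0 0 0 0 0" --pt "-0.01 0 0 0 0 0"

```text
time_s: 10.6
ee_pos: [0.5293, -0.2067, 0.1957]
eef_rot: [3.141, -0.0, 1.699]
force: [-0.1, 0.1, 0.6]
grip_width: 0.0612
```

Run:
```python
from h import *
wt(6); go(.5282,-.2092,.052,97.1)
c=cam('wrist');im=ctrl.camera('wrist')[:,:,::-1].copy();cv2.imwrite('pics/w6.png',im)
p=proj(c,(.528,-.209,.079)); x,y=int(p[0])-25,int(p[1])-25
hs=cv2.cvtColor(im[y:y+50,x:x+50],cv2.COLOR_BGR2HSV); m=cv2.inRange(hs,(14,75,110),(32,255,255))
n,l,s,cc=cv2.connectedComponentsWithStats(m); j=1+np.argmax(s[1:,4]); q=cc[j]+[x,y]; print(p,q,s[j],onz(c,q,.079))
```

```text
meanF [ 0.148 -0.063 -0.073] sd [0.39 0.21 0.28] tau [-55.904 -35.14 ]
t 10.9 pos [ 0.5292 -0.2078  0.1957] yaw [179.99   0.    97.26] F [-0.56  0.06 -0.57] w 0.0611
shift [-0.0013 -0.0011  0.1437] turn/30 [0.    0.    0.005] dist 0.144
[279.66771229 210.09258973] [279.07894737 210.26315789] [19 19 14 14 76] [ 0.52741648 -0.20925835  0.079     ]
```

>>> move_arm --pt "-0.0013 -0.0013 0.03 0 0 0" --pt "-0.0013 -0.0013 0.055 0 0 0" --pt "-0.0013 -0.0013 0.08 0 0 0" --pt "-0.0013 -0.0013 0.095 0 0 0" --pt "-0.0013 -0.0013 0.11 0 0 0"

```text
time_s: 11.37
ee_pos: [0.5277, -0.2094, 0.0844]
eef_rot: [-3.141, -0.001, 1.697]
force: [0.2, -0.4, -0.6]
grip_width: 0.0613
```

>>> move_arm --pt "0 0 0.012 0 0 0" --pt "0 0 0.024 0 0 0" --pt "0 0 0.032 0 0 0" --pt "0 0 0.032 0 0 0" --pt "0 0 0.032 0 0 0"

```text
time_s: 11.78
ee_pos: [0.5281, -0.2096, 0.0537]
eef_rot: [-3.142, 0.0, 1.697]
force: [-0.3, -0.4, -0.3]
grip_width: 0.061
```

```bash
python3 -c "
from h import *
go(.5276,-.2092,.0525,97.1)"
```

```text
t 11.78 pos [ 0.5281 -0.2096  0.0537] yaw [-180.      0.     97.23] F [-0.27 -0.4  -0.29] w 0.061
shift [ 0.0005 -0.0004  0.0012] turn/30 [-0.     0.     0.004] dist 0.001
```

>>> move_arm --pt "0 0 0 0 0 0" --pt "0 0 0 0 0 0" --pt "0 0 0 0 0 0" --pt "0 0 0 0 0 0" --pt "0 0 0 0 0 0" --fingers -1 --grip_force 28

```text
time_s: 12.2
ee_pos: [0.528, -0.2097, 0.0539]
eef_rot: [3.141, 0.0, 1.697]
force: [-0.5, -0.2, 2.0]
grip_width: 0.0334
```

>>> move_arm --pt "0 0 0 0 0 0" --pt "0 0 0 0 0 0" --pt "0 0 0 0 0 0" --pt "0 0 0 0 0 0" --pt "0 0 0 0 0 0"

```text
time_s: 12.62
ee_pos: [0.528, -0.2097, 0.0539]
eef_rot: [3.141, 0.0, 1.697]
force: [-2.3, -0.1, 6.2]
grip_width: 0.0335
```

>>> move_arm --pt "0 0 -0.01 0 0 0" --pt "0 0 -0.03 0 0 0" --pt "0 0 -0.06 0 0 0" --pt "0 0 -0.09 0 0 0" --pt "0 0 -0.11 0 0 0"

```text
time_s: 13.03
ee_pos: [0.5282, -0.2096, 0.1665]
eef_rot: [3.14, 0.001, 1.697]
force: [0.7, 0.0, -3.0]
grip_width: 0.0335
```

>>> move_arm --pt "0 0 -0.02 0 0 0" --pt "0 0 -0.037 0 0 0" --pt "0 0 -0.037 0 0 0" --pt "0 0 -0.037 0 0 0" --pt "0 0 -0.037 0 0 0"

```text
time_s: 13.45
ee_pos: [0.5275, -0.2093, 0.1992]
eef_rot: [-3.14, -0.001, 1.697]
force: [0.3, 0.7, -4.4]
grip_width: 0.0338
```

```bash
python3 -c "
from h import *
wt(8)
go(.56,.06,.21,97.1)
im=ctrl.camera('wrist')[:,:,::-1];cv2.imwrite('pics/w7.png',im)"
```

```text
meanF [-0.129  0.067 -3.745] sd [0.36 0.45 0.51] tau [-57.778 -36.851]
t 13.85 pos [ 0.5279 -0.2096  0.2003] yaw [-1.7998e+02 -2.0000e-02  9.7230e+01] F [ 0.06  0.04 -3.46] w 0.0331
shift [ 0.2634  0.0658 -0.0096] turn/30 [-0.001 -0.001  0.004] dist 0.272
```

casting_2 weighs about 3.7 N against 1.9 N, so it is the heavier and stays in hand. Next I refine the phone's facing direction from the phone's horizontal edges and the lens in the stored views.

Run:
```python
from h import *
T,S=cam("top"),cam("scene")
zt=lambda p:(30+p[0]/4,105+p[1]/4); zs=lambda p:(420+(p[0]-400)/4,260+p[1]/4)
for n,a,b,z in(("upper",(180,85),(122,328),.24),("lower",(232,120),(178,345),.17)):
    A,B=onz(T,zt(a),z),onz(T,zt(b),z); d=A-B; print(n,A,B,np.linalg.norm(d),"angle of -ylocal",np.degrees(np.arctan2(d[1],d[0])))
print("lens top",onz(T,zt((190,130)),.205),"scene",onz(S,zs((543,290)),.205))
for a,b in(((159,212),(598,220)),):
    print("C",tri(T,zt(a),S,zs(b)),onz(T,zt(a),.19),onz(S,zs(b),.19))
for p in((440,15),):
    pass
A=onz(T,zt((375,303)),0.005);B=onz(S,(420,328),.005);print("front foot",A,B)
# now, crops for a second look
s=cv2.imread("pics/scene0.png")[260:365,415:520];t=cv2.imread("pics/top0.png")[110:210,35:105]
g=lambda im,w,h:cv2.resize(im,(w,h),interpolation=cv2.INTER_CUBIC)
cv2.imwrite("pics/z2.png",np.hstack([g(t,420,600),g(s,380,600)]))
```

```text
upper [0.72139759 0.42915022 0.24      ] [0.58146854 0.45295389 0.24      ] 0.1419392635698495 angle of -ylocal -9.654305215672402
lower [0.72393056 0.42948445 0.17      ] [0.58554467 0.45384532 0.17      ] 0.1405137232000232 angle of -ylocal -9.983817258791081
lens top [0.70638606 0.43821811 0.205     ] scene [0.71332223 0.43795961 0.205     ]
C (array([0.66149957, 0.46147121, 0.18900161]), np.float64(0.0009754102703531065)) [0.6613174  0.46047546 0.19      ] [0.66171244 0.46169445 0.19      ]
front foot [0.64715912 0.39621212 0.005     ] [0.65562928 0.40226004 0.005     ]
```

View pics/z2.png

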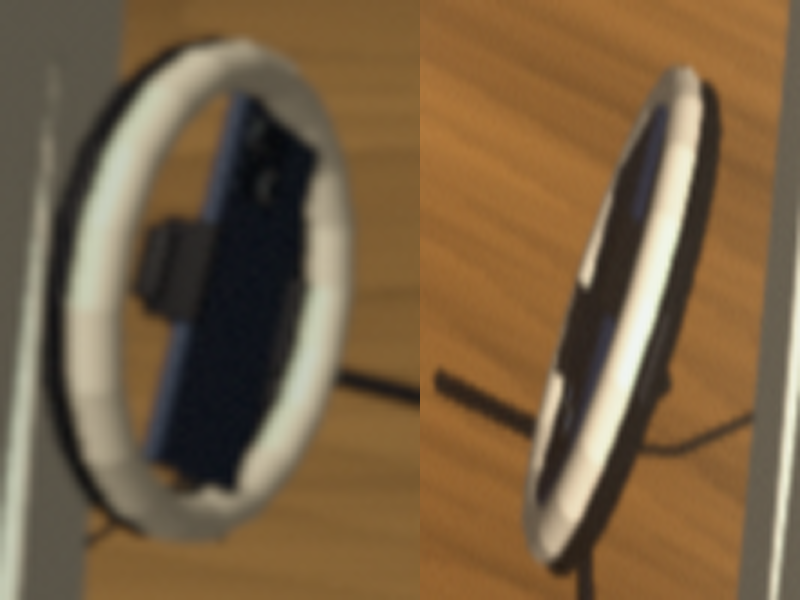

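The zoom shows the phone edges slanting consistently, and its camera bump at the +x end. Ring yaw is about 80° from phone edges, ring centre to lens, and front leg. That gives lens (0.710,0.440) and show point (0.676,0.243). Moving there in even steps.

>>> move_arm --pt "0.015 0.007 -0.005 0 0 0" --pt "0.04 0.019 -0.011 0 0 0" --pt "0.07 0.033 -0.011 0 0 0" --pt "0.1 0.047 -0.011 0 0 0" --pt "0.13 0.062 -0.011 0 0 0"

```text
time_s: 14.32
ee_pos: [0.5733, -0.0715, 0.2118]
eef_rot: [3.141, 0.0, 1.696]
force: [0.3, -0.1, -3.7]
grip_width: 0.0336
```

>>> move_arm --pt "0.03 0.014 0 0 0 0" --pt "0.06 0.028 0 0 0 0" --pt "0.09 0.043 0 0 0 0" --pt "0.12 0.057 0 0 0 0" --pt "0.15 0.071 0 0 0 0"

```text
time_s: 14.73
ee_pos: [0.6249, 0.0866, 0.2116]
eef_rot: [-3.142, 0.0, 1.697]
force: [0.8, -0.7, -3.3]
grip_width: 0.0333
```

```bash
python3 -c "
from h import *
go(.676,.243,.211,97.1)"
```

```text
t 14.73 pos [0.6249 0.0866 0.2116] yaw [-180.      0.     97.23] F [ 0.84 -0.68 -3.27] w 0.0333
shift [0.1487 0.0703 0.0006] turn/30 [-0.     0.     0.004] dist 0.165
```

>>> move_arm --pt "0.03 0.014 0 0 0 0" --pt "0.06 0.028 0 0 0 0" --pt "0.09 0.043 0 0 0 0" --pt "0.12 0.057 0 0 0 0" --pt "0.14 0.066 0 0 0 0"

```text
time_s: 15.15
ee_pos: [0.6727, 0.2351, 0.211]
eef_rot: [-3.141, -0.0, 1.698]
force: [0.1, -0.5, -3.9]
grip_width: 0.0336
```

>>> move_arm --pt "0.007 0.003 0 0 0 0" --pt "0.007 0.003 0 0 0 0" --pt "0.007 0.003 0 0 0 0" --pt "0.007 0.003 0 0 0 0" --pt "0.007 0.003 0 0 0 0"

```text
time_s: 15.57
ee_pos: [0.6747, 0.238, 0.212]
eef_rot: [3.141, 0.0, 1.695]
force: [0.1, -0.5, -3.6]
grip_width: 0.0337
```

Run:
```python
from h import *
go(.676,.243,.211,97.1); wt(4)
t=ctrl.camera("top")[:,:,::-1];s=ctrl.camera("scene")[:,:,::-1];w=ctrl.camera("wrist")[:,:,::-1]
g=lambda im,w,h:cv2.resize(im,(w,h),interpolation=cv2.INTER_CUBIC)
cv2.imwrite("pics/f.png",np.vstack([np.hstack([g(s[180:400,280:540],400,338),g(t[80:300,20:280],400,338)]),np.hstack([g(w,347,260),np.zeros((260,453,3),np.uint8)])]))
# ring light moved?
a=cv2.imread("pics/top0.png");print("ring diff",np.abs(a[110:205,40:70].astype(int)-t[110:205,40:70]).mean())
print(ctrl.get_obs()["joint_vel"].round(3))
```

```text
t 15.57 pos [0.6747 0.238  0.212 ] yaw [1.7998e+02 1.0000e-02 9.7140e+01] F [ 0.14 -0.45 -3.6 ] w 0.0337
shift [0.0048 0.0019 0.001 ] turn/30 [0.001 0.    0.001] dist 0.005
meanF [-0.155  0.024 -3.91 ] sd [0.68 0.31 0.48] tau [-78.442 -38.759]
ring diff 5.022105263157894
[ 0.004  0.003 -0.001 -0.     0.002 -0.001]
```

View pics/f.png

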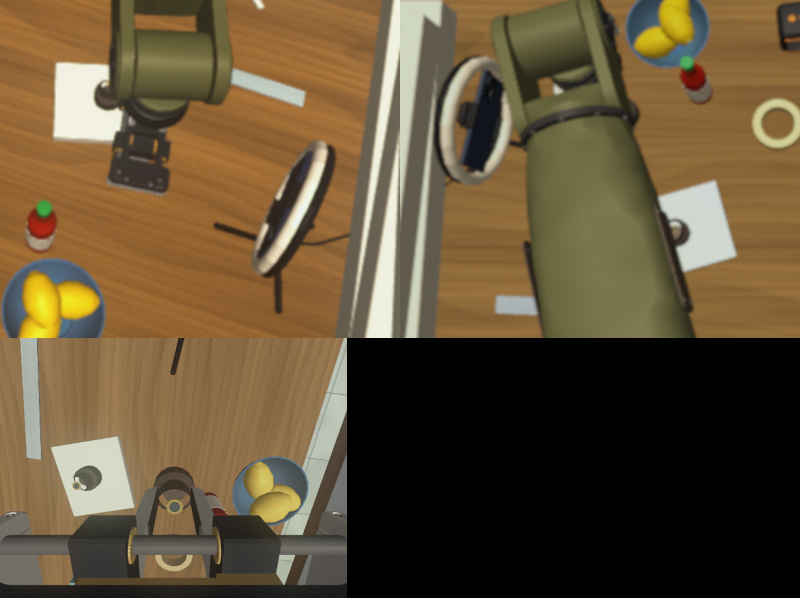

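The final picture shows casting_2 held upright in front of the ring. Casting_1 stands on the foam, and the ring light and bottle look unmoved. Handing in.

```bash
python3 -c "
from h import *
print(ctrl.hand_in()); go(.676,.243,.211,97.1)"
```

```text
the job is handed in; nothing more can be done
None
the job is handed in; nothing more can be done
```

I lifted casting_1 out of the mould and stood it on the foam. I then lifted casting_2 and handed in the job while holding it in front of the phone.

- **Weights:** casting_1 pulled about 1.9 N (0.19 kg) and casting_2 about 3.7–3.9 N (0.38 kg). casting_2 is the heavier by a clear margin.
- **Held casting:** the last check put the tool 5 mm from my estimate of the show point (0.676, 0.243), with the casting's middle about 206 mm above the table. The tool was vertical, joint speeds were near zero, and the grip was steady at 33.7 mm opening.
- **Rest of the scene:** the last picture shows casting_1 upright on the foam, with the ring light and sauce bottle apparently where they were. I did not check the other bystanders one by one.
- **Phone direction:** the phone's facing direction (yaw about 80°) came from three cues that agreed to about 1°; a rougher ring outline gave about 77°. The lens triangulated to 196 mm high, against 205 mm in the text. I used 205 mm for the lens height.
- **Placing:** the arm briefly pressed casting_1 onto the foam with about 20 N before I eased off and let go.

The run used about 16 s of robot time and 9 viewed pictures. The hand-in gave no verdict.

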